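Zero a coating gauge and hold it on the marked spot of a sill

TASK

Take the coating gauge out of its stand and check it on the bare steel zero disc: hold it there upright for a second with its sprung tip pressed lightly, about half-way in. Then set the tip inside the ring mark on the sloping face of the aluminium sill, with the gauge square to that face, and finish while still holding it there in the gripper, the tip again lightly pressed about half-way in; never push hard, and leave the other things on the bench where they lie.

Things in the scene. Friction and masses are not known exactly. Their poses are not given: they have to be found in the camera images.
- gauge_mid (a point): Centre of the gauge's grip: a black square bar 30 x 30 mm, 70 mm long (this point is half-way up it), that stands upright in the stand at the start. Its z axis points up along the gauge, x and y are square to the flat sides. Below the grip follows a round steel nose 20 mm across and 22 mm long, and from it the sprung steel tip, 8 mm across, sticks out another 14 mm: the end of the unpressed tip lies 71 mm below this point on the gauge's axis. About 0.2 to 0.3 kg.
- tip_end (a point): Centre of the flat end of the gauge's sprung tip, z axis up along the gauge.
- tip (a joint): How far the sprung tip is pushed into the gauge: 0 out (free), 0.012 m fully in. Its spring begins at 1.2 N and adds 0.6 N per mm: 4.8 N half-way in, 8.4 N fully in.
- stand: The gauge's stand: a grey plastic block 80 x 80 x 50 mm, fixed, with a round 25 mm hole straight down through its middle. The gauge's nose and tip hang in the hole, its grip rests on the top of the block; it lifts straight out. Origin under its centre, z up.
- zero_top (a point): The zero disc: centre of the top of a round bare steel disc 44 mm across, 25 mm above the bench, in a black plastic foot 70 mm across and 18 mm high, fixed. z up.
- mark (a point): Centre of the ring mark on the sill's sloping face, on the surface: a thin black ring drawn on it, 24 mm across inside. z points out of the face at a right angle; y runs along the sill, x up the slope. The mark sits anywhere along the middle of the face. The small square mark and the short slots on the same face are not it.
- sill: Piece of aluminium window-sill extrusion, 300 mm long along its y axis, fixed to the bench. Its 90 mm wide top face slopes by 0.35 rad (20 degrees): low (40 mm above the bench) on its -x side, nearest the robot, high (70 mm) on its +x side, 55 mm in the middle. Origin on the bench under its centre, z up; foot 110 mm wide.
- screwdriver: Bystander, loose: screwdriver with a wooden handle, about 200 mm long, lying between the robot and the sill; origin under its middle.
- offcut: Bystander, loose: L-shaped aluminium offcut 120 x 30 x 30 mm, 3 mm thick, lying; origin under its middle.
- carton: Bystander, loose: closed cardboard carton 160 x 90 x 70 mm; origin under its middle.
- jar: Bystander, loose: brown glass jar with a black lid, 70 mm across, 90 mm high; origin under its middle.
- tin: Bystander, loose: open steel cup 72 mm across, 60 mm high; origin under its middle.
- wrench: Bystander, loose: steel wrench 180 mm long, 8 mm thick, lying beyond the sill; origin under its middle.
- block: Bystander, loose: wooden block 100 x 50 x 30 mm; origin under its middle.
Things that resemble listed ones, but are neither listed nor needed, are in the scene too. Several things look just like the part that bears zero_top: the one meant starts nearest to the robot's base.

How it is judged:
On the way:
1. the gauge, held upright in the gripper, stands on the zero disc with its tip pressed about half-way in (value of joint tip between 0.0025 and 0.0095 m and contact force between the fingers and gauge above 2 N and horizontal distance between tip_end and zero_top below 0.018 m and angle between gauge_mid's own z axis and vertical below 0.15 rad and contact force between gauge and zero above 1 N), for 0.6 s.
At the end, for the whole second after the job is handed in: The gripper still holds the gauge, at rest: tip centre within 8 mm of the ring's centre, axis within 0.15 rad of square to the face, tip pressed in 2.5 to 9.5 mm, force on the sill 1 to 12 N, clear of the stand and the zero disc (value of joint tip between 0.0025 and 0.0095 m and contact force between the fingers and gauge above 2 N and distance between tip_end and mark below 0.008 m and angle between the z axis of gauge_mid and the z axis of mark, either way round below 0.15 rad and angle between gauge_mid's own z axis and vertical below 0.6 rad and contact force between gauge and sill between 1 and 12 N and contact force between gauge and stand below 0.05 N and contact force between gauge and zero below 0.05 N and linear speed of gauge below 0.02 m/s); the arm keeps its last pose, push and grip.
It fails at once if the gauge is pushed on the sill with more than 20 N (contact force between gauge and sill above 20 N).
It fails at once if the gauge is pushed on the zero disc with more than 20 N (contact force between gauge and zero above 20 N).
It fails at once if a bystander is moved by more than 25 mm (distance of any of screwdriver, offcut, carton, jar, tin, wrench, block from where it was at the start of the episode above 0.025 m).
It also fails if it takes over 45 s, if anything falls off the work surface, if the arm or the gripper's body presses on something with over 40 N, if the wrist force passes 120 N, or if a joint passes its speed limit or range.

ROBOT

A 7-joint arm with a two-finger parallel gripper is mounted at the origin on the work surface. World frame = base frame: x ahead of the robot, y to its left, z up, the work surface at z = 0. Lengths are in m, angles in rad, forces in N, time in s.
With the tool pointing down it reaches from about 0.4 to 0.875 m from the base axis. Payload 19.3 kg.
Tool frame: the origin (TCP) lies at the very end of the fingers, on their centre line; the grasp point (between the pads) lies 19 mm behind it; z points along the fingers, y is the direction in which the jaws open and shut (so a half turn about z gives the same grasp; the last joint's range is limited). The gripper opens to 85 mm and grips with 20 to 120 N. Pads are 22 mm wide; open, the fingers measure 114 mm over their backs; the gripper's body (76 mm by 85 mm) begins 54 mm behind the grasp point. The pads swing forward as they close: fully open they stand 13 mm farther back than shut.
Start: joints at [-0.07, 0.521, -0.036, 1.599, 0.021, 1.021, -0.113], TCP at [0.625, -0, 0.21] pointing down, gripper open.
Joint ranges: [-2.91, 2.91], [-0.3, 2.13], [-1.5, 1.42], [0.17, 2.43], [-1.26, 4.41], [0.16, 1.93], [-2.52, 2.52]. Speed limits (rad/s): [1.89, 1.89, 2.39, 2.39, 3.01, 3.01, 3.01].

INTERFACE

Orientations are given as [roll, pitch, yaw] about the fixed x, y, z axes, in that order (R = Rz(yaw) Ry(pitch) Rx(roll)).
In Python, from workcell import bot gives the robot as it stands.
- The arm moves only by the tool apply_moves, never from a script. Its argument "commands" is a list of rows, each an object with "travel": the shift along the tool's x, y, z in m, a list of three; "twist": the turn, a rotation vector about the tool's x, y, z in degrees, a list of three; "claw": the finger opening in m, from 0 to 0.0854. A call has 1 to 10 rows; each row is the pose to reach, as a shift and turn from the pose commanded when the call began, along the tool's axes at that moment; what a row does not reach only later rows make up. A row lasts 1/10 s, in which the tool goes at most 50 mm and 8.59 degrees, less where a joint would pass 70% of its speed; a pose out of reach is approached as far as the arm can. A call with a gripper value outside its range is refused whole. The fingers move at their own pace and stop on an object; "force" is the grip in N (left out, the last holds). Time passes only in rows, so rows that repeat a pose let the fingers close. It gives the time, the measured TCP pose, the force and the opening at its end, in the units of the state.
- bot.observe(): the state, without advancing time (a new reading comes with each control period).
- bot.grab_frame(name): name is "scene" or "side" or "wrist"; returns a dict with "frame" (480x640x3 uint8, blue, green, red), "fx", "fy", "cx", "cy" (pixels), "pose" (4x4, takes a point from camera to world coordinates); the wrist camera has in their place "tool_from_camera" (4x4, takes a point from camera to tool coordinates, whose origin is the TCP and whose axes are the flange's). Camera axes: x right, y up, looking along -z (the intrinsics and any distortion apply to the point x, -y, -z); pixel columns grow to the right and rows downward; lengths in m; the calibration is good to about 2 mm. A picture is of the moment at which its call begins: read the wrist's pose just before it. There is no depth.
- bot.job_done(): hands the job in, once; it reports no verdict.
The state is a dict: "clock": time; "qpos": joint angles; "qd": joint speeds; "joint_efforts": joint torques, N m; "position": TCP position; "tool_rot": TCP orientation; "force": force on the tool from outside, world axes, zero at the start; "moment": the same for the moment, N m; "grip_width": finger opening in m.
Only numpy, scipy, OpenCV 4.12 (cv2) and the standard library are available. Lean on these libraries where they do the work, as an engineer would, in place of code of your own. Each camera call takes 0.05 s, during which the arm holds its last target.

## Working session

There is one attempt and no reset: what is moved stays moved. The work goes in short steps, Python scripts to look and compute and a tool call to move; the robot and the scene stay as the last step left them, time stands still between calls to the robot, and variables do not carry over. Pictures are saved under pics/ and viewed, and the job is handed in when it is done.

Besides the shell and the picture viewer there is one more tool, called after "Emit:" by a JSON object that holds its "name" and its "arguments", one argument or row to a line. apply_moves: Moves the arm, as the interface text tells. Its arguments: {"type":"object","properties":{"commands":{"type":"array"},"force":{"type":"number"}},"required":["commands"]}

```bash
mkdir -p pics; ls
python3 - <<'E'
from workcell import bot
import cv2,pickle
s=bot.observe();print(s)
d={}
for n in("scene","side","wrist"):
    f=bot.grab_frame(n);d[n]=f;cv2.imwrite(f"pics/{n}0.png",f["frame"])
    print(n,{k:v for k,v in f.items() if k!="frame"})
pickle.dump((s,d),open("f0.pkl","wb"))
E
```

```text
pics
{'clock': 0.0, 'qpos': array([-0.07021096,  0.5220364 , -0.03635771,  1.60000884,  0.02116033,
        1.02109603, -0.11282936]), 'qd': array([ 0.00047554,  0.00039797, -0.00018628,  0.00043837,  0.00090355,
        0.00022765,  0.0004865 ]), 'joint_efforts': array([-4.24098413e-03, -9.27110124e+01,  1.97758444e+00, -3.69928443e+01,
        1.76317629e-02,  8.19846697e-03, -6.58496788e-05]), 'position': array([ 6.24631091e-01, -2.56185222e-06,  2.09211147e-01]), 'tool_rot': array([-3.14042715e+00,  3.45903915e-05,  1.57077352e+00]), 'force': array([ 0.09078982,  0.08310406, -0.35249274]), 'moment': array([-0.02517671,  0.01395851, -0.02609648]), 'grip_width': 0.08512300065209397}
scene {'fx': 616.7688049377297, 'fy': 616.7688049377297, 'cx': 319.22741986460096, 'cy': 241.56403357662904, 'pose': array([[-0.76831404, -0.5150483 ,  0.38002472,  1.1827247 ],
       [ 0.63997663, -0.62845325,  0.44212716,  0.73294902],
       [ 0.01111093,  0.58289944,  0.81246833,  1.35769375],
       [ 0.        ,  0.        ,  0.        ,  1.        ]])}
side {'fx': 503.2290595056378, 'fy': 503.2290595056378, 'cx': 315.18110913930985, 'cy': 240.2660138226826, 'pose': array([[ 0.86299218,  0.27870924, -0.4213854 ,  0.12845296],
       [-0.50514359,  0.46176586, -0.72911059, -0.76768295],
       [-0.00862847,  0.84207687,  0.53928851,  0.69335138],
       [ 0.        ,  0.        ,  0.        ,  1.        ]])}
wrist {'fx': 354.8545774404251, 'fy': 354.8545774404251, 'cx': 320.9576603806473, 'cy': 242.7042199020444, 'tool_from_camera': array([[ 4.08182759e-04,  9.45718477e-01,  3.24986763e-01,
         8.37930806e-02],
       [ 9.99999646e-01, -1.46795430e-04, -8.28819803e-04,
         4.07302315e-06],
       [-7.36123630e-04,  3.24986986e-01, -9.45718202e-01,
        -1.64387489e-01],
       [ 0.00000000e+00,  0.00000000e+00,  0.00000000e+00,
         1.00000000e+00]])}
```

View pics/scene0.png

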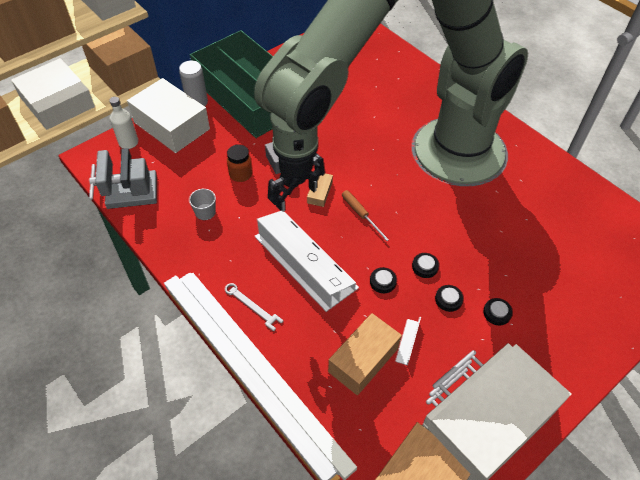

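View pics/side0.png

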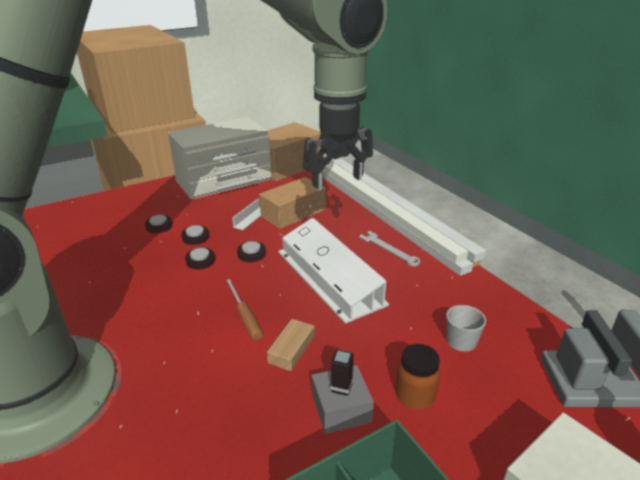

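View pics/wrist0.png

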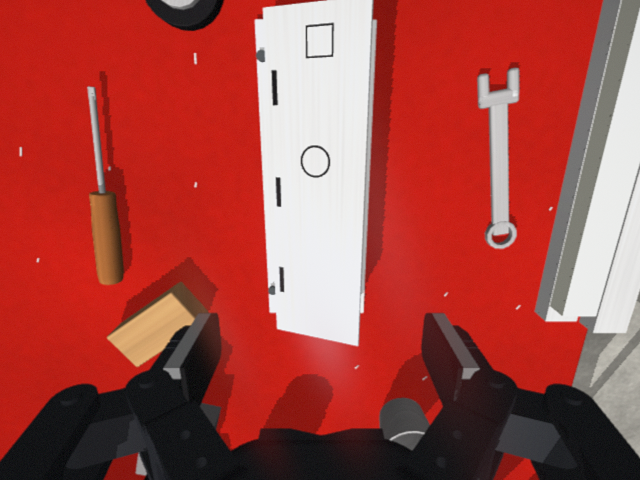

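The scene view shows four similar discs at about (384,280), (426,265), (449,298) and (498,311). The sill ring is at (313,257). In the side view the gauge stands in its grey stand at (342,370). The wrist view shows the ring at (315,161) and the decoy square at (319,40).

```bash
cat > h.py <<'E'
import numpy as np,cv2,pickle
from scipy.spatial.transform import Rotation as R
def ray(f,uv,s=None):
    u,v=uv
    d=np.array([(u-f["cx"])/f["fx"],-(v-f["cy"])/f["fy"],-1.])
    if "pose" in f: P=f["pose"]
    else:
        T=np.eye(4);T[:3,:3]=R.from_euler("xyz",s["tool_rot"]).as_matrix();T[:3,3]=s["position"];P=T@f["tool_from_camera"]
    return P[:3,3],P[:3,:3]@d
def plane(f,uv,z,s=None):
    o,d=ray(f,uv,s);return o+d*(z-o[2])/d[2]
def tri(*rs):
    A=0;b=0
    for o,d in rs:
        d=d/np.linalg.norm(d);M=np.eye(3)-np.outer(d,d);A=A+M;b=b+M@o
    p=np.linalg.solve(A,b)
    return p,[np.linalg.norm(np.cross(p-o,d/np.linalg.norm(d)))for o,d in rs]
def proj(f,p,s=None):
    o,_=ray(f,(0,0),s)
    if "pose" in f:P=f["pose"]
    else:
        T=np.eye(4);T[:3,:3]=R.from_euler("xyz",s["tool_rot"]).as_matrix();T[:3,3]=s["position"];P=T@f["tool_from_camera"]
    q=P[:3,:3].T@(np.asarray(p)-o);return f["cx"]+f["fx"]*q[0]/-q[2],f["cy"]-f["fy"]*q[1]/-q[2]
E
python3 - <<'E'
from h import *
s,d=pickle.load(open("f0.pkl","rb"));sc,si,wr=d["scene"],d["side"],d["wrist"]
# discs: bright grey blobs low saturation
for n,f,box in(("scene",sc,(360,240,520,330)),("side",si,(140,205,275,270))):
    x0,y0,x1,y1=box;hsv=cv2.cvtColor(f["frame"],cv2.COLOR_BGR2HSV)[y0:y1,x0:x1]
    m=((hsv[...,1]<60)&(hsv[...,2]>110)).astype(np.uint8)
    k,_,st,c=cv2.connectedComponentsWithStats(m)
    for i in range(1,k):
        if st[i,4]>60:
            uv=c[i]+[x0,y0];p=plane(f,uv,.025);print(n,uv.round(1),st[i,4],p.round(4),np.hypot(*p[:2]).round(3))
# ring
x0,y0,x1,y1=296,140,336,182
g=cv2.cvtColor(wr["frame"],cv2.COLOR_BGR2GRAY)[y0:y1,x0:x1];ys,xs=np.where(g<120)
e=cv2.fitEllipse(np.c_[xs,ys].astype(np.float32));uvw=np.array(e[0])+[x0,y0];print(e,uvw)
x0,y0,x1,y1=303,248,323,267
g=cv2.cvtColor(sc["frame"],cv2.COLOR_BGR2GRAY)[y0:y1,x0:x1];ys,xs=np.where(g<130);e=cv2.fitEllipse(np.c_[xs,ys].astype(np.float32));uvs=np.array(e[0])+[x0,y0];print(e,uvs)
print("ring z55: wrist",plane(wr,uvw,.055,s),"scene",plane(sc,uvs,.055),"tri",tri(ray(wr,uvw,s),ray(sc,uvs)))
for uv in [(343,352),(330,375),(352,378)]:print("gauge",plane(si,uv,.12))
for nm,uv,p in(("big",0,0),):pass
cv2.imwrite("pics/standcrop.png",cv2.resize(si["frame"][330:440,290:400],None,fx=5,fy=5,interpolation=cv2.INTER_CUBIC))
cv2.imwrite("pics/disccrop.png",np.hstack([cv2.resize(sc["frame"][240:330,360:520],(640,360)),]))
E
```

```text
scene [425.9 261.8] 192 [0.386  0.2339 0.025 ] 0.451
scene [383.3 276.8] 204 [0.5036 0.1968 0.025 ] 0.541
scene [449.7 294.8] 211 [0.4112 0.3418 0.025 ] 0.535
scene [499.1 308.3] 205 [0.3449 0.4464 0.025 ] 0.564
scene [412.  324.4] 131 [0.5434 0.3411 0.025 ] 0.642
side [246.5 216.4] 446 [0.5534 0.3323 0.025 ] 0.646
side [157.2 218.5] 77 [0.3455 0.4451 0.025 ] 0.563
side [194.  230.5] 150 [0.4095 0.3353 0.025 ] 0.529
side [250.6 246.8] 181 [0.5021 0.1915 0.025 ] 0.537
side [199.  253.5] 187 [0.3852 0.2282 0.025 ] 0.448
((18.84573745727539, 21.113731384277344), (27.66961097717285, 30.343399047851562), 167.26687622070312) [314.84573746 161.11373138]
((18.81618881225586, 9.293277740478516), (19.01746940612793, 21.746383666992188), 96.13172912597656) [321.81618881 257.29327774]
ring z55: wrist [0.61932727 0.050207   0.055     ] scene [0.59992128 0.06621749 0.055     ] tri (array([0.61091306, 0.05999068, 0.06129267]), [np.float64(0.012456425343548353), np.float64(0.012456425343548447)])
gauge [ 0.44971719 -0.29537688  0.12      ]
gauge [ 0.40739214 -0.32503831  0.12      ]
gauge [ 0.43227966 -0.34662345  0.12      ]
```

View pics/standcrop.png

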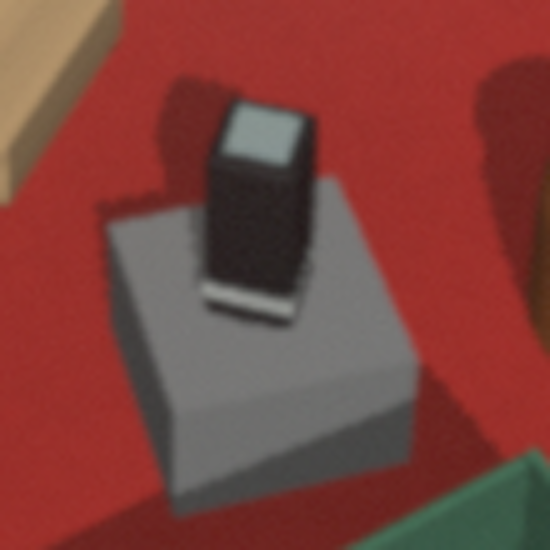

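View pics/disccrop.png

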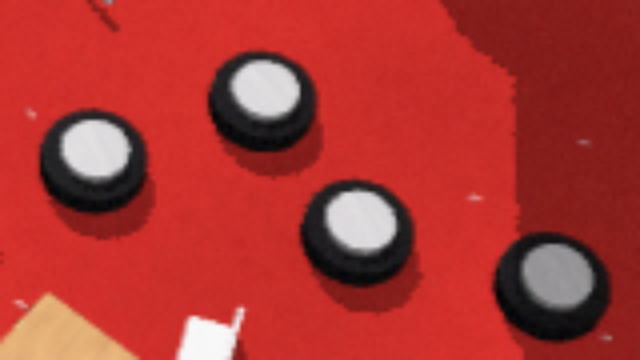

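Candidates for the zero disc are scene pixels (426,262), (383,277), (450,295) and (499,308), at 0.451, 0.541, 0.535 and 0.564 m from the base. The one at (426,262) is nearest, and the crop shows it as an ordinary bare disc. Next I'll measure the gauge, jar and ring.

Run:
```python
from h import *
s,d=pickle.load(open("f0.pkl","rb"));sc,si,wr=d["scene"],d["side"],d["wrist"]
c=lambda x,y:(290+x/5-.4,330+y/5-.4)
print("gauge top corners z.12")
for q in[(238,103),(312,118),(292,165),(218,155)]:print(plane(si,c(*q),.12).round(4))
print("stand top corners z.05")
P=[plane(si,c(*q),.05)for q in[(105,225),(335,178),(418,362),(175,415)]]
for p in P:print(p.round(4))
print("centre",np.mean(P,0))
print("jar lid",plane(si,(420,362),.09),"tray corner",plane(si,c(530,450),.05))
g=cv2.cvtColor(sc["frame"],cv2.COLOR_BGR2GRAY)[246:270,302:324];cv2.imwrite("pics/ringsc.png",cv2.resize(g,None,fx=20,fy=20,interpolation=cv2.INTER_NEAREST))
ys,xs=np.where(g<140);print(len(xs),xs.mean()+302,ys.mean()+246)
e=cv2.fitEllipse(np.c_[xs,ys].astype(np.float32));u=np.array(e[0])+[302,246];print(e,u)
uvw=(314.85,161.1);print(plane(sc,u,.055),tri(ray(wr,uvw,s),ray(sc,u)))
```

```text
gauge top corners z.12
[ 0.444  -0.2874  0.12  ]
[ 0.4604 -0.3048  0.12  ]
[ 0.4441 -0.318   0.12  ]
[ 0.4269 -0.3029  0.12  ]
stand top corners z.05
[ 0.414  -0.2536  0.05  ]
[ 0.492  -0.2756  0.05  ]
[ 0.4706 -0.3532  0.05  ]
[ 0.3943 -0.3313  0.05  ]
centre [ 0.44273181 -0.30343632  0.05      ]
jar lid [ 0.56081712 -0.35276003  0.09      ] tray corner [ 0.48042789 -0.39745479  0.05      ]
25 314.64 254.16
((9.981799125671387, 10.68488597869873), (10.31338119506836, 29.70966148376465), 41.995567321777344) [311.98179913 256.68488598]
[0.61814056 0.04884387 0.055     ] (array([0.61942726, 0.0504985 , 0.05806515]), [np.float64(6.117311981491449e-05), np.float64(6.11731198148837e-05)])
```

View pics/ringsc.png

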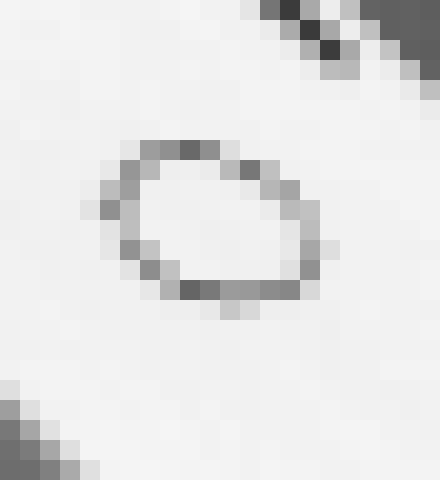

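The gauge is in the stand at (0.443,-0.303), with its sides at about 45° and its top at 0.12 m. Scene and wrist rays agree on the ring at (0.619,0.050,0.058). I'll hover above the gauge with the jaws turned 45°.

Emit:
{"name": "apply_moves", "arguments": {
  "commands": [
    {"travel": [-0.303,-0.182,-0.03],"twist": [0,0,-45],"claw": 0.085},
    {"travel": [-0.303,-0.182,-0.03],"twist": [0,0,-45],"claw": 0.085},
    {"travel": [-0.303,-0.182,-0.03],"twist": [0,0,-45],"claw": 0.085},
    {"travel": [-0.303,-0.182,-0.03],"twist": [0,0,-45],"claw": 0.085},
    {"travel": [-0.303,-0.182,-0.03],"twist": [0,0,-45],"claw": 0.085},
    {"travel": [-0.303,-0.182,-0.03],"twist": [0,0,-45],"claw": 0.085},
    {"travel": [-0.303,-0.182,-0.03],"twist": [0,0,-45],"claw": 0.085},
    {"travel": [-0.303,-0.182,-0.03],"twist": [0,0,-45],"claw": 0.085},
    {"travel": [-0.303,-0.182,-0.03],"twist": [0,0,-45],"claw": 0.085},
    {"travel": [-0.303,-0.182,-0.03],"twist": [0,0,-45],"claw": 0.085}
  ]
}}

```text
clock: 1.15
position: [0.4435, -0.3022, 0.2396]
tool_rot: [3.141, -0.0, 2.356]
force: [0.2, 0.8, -0.0]
grip_width: 0.0848
```

Run:
```python
from h import *
from workcell import bot
s=bot.observe();print(s["clock"],s["position"],s["tool_rot"],s["qpos"])
w=bot.grab_frame("wrist");sc=bot.grab_frame("scene");pickle.dump((s,{"wrist":w,"scene":sc}),open("f1.pkl","wb"))
cv2.imwrite("pics/wrist1.png",w["frame"]);cv2.imwrite("pics/scene1.png",sc["frame"])
```

```text
1.15 [ 0.44346761 -0.30219964  0.23964835] [ 3.14113783e+00 -3.42786223e-04  2.35646067e+00] [ 0.59476975  0.35096265 -0.13883301  1.7934034   0.0558857   1.00122834
  1.21979694]
```

View pics/wrist1.png

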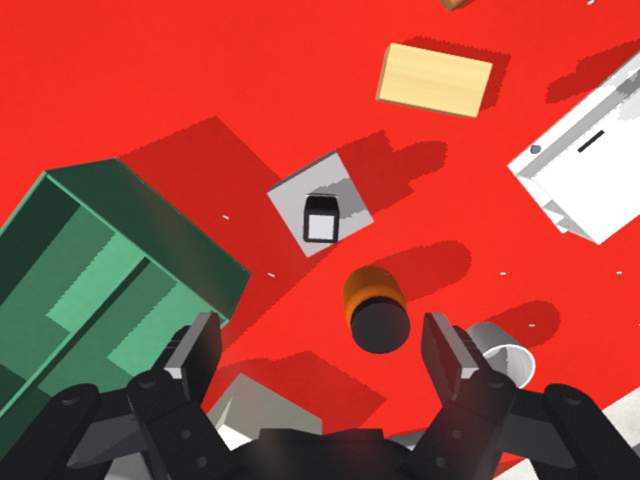

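The wrist view shows the gauge's pale top near (321,228), squared to the image. The jar at (377,310) and the tray corner at (249,275) are nearby.

Run:
```python
from h import *
s,d=pickle.load(open("f1.pkl","rb"));w=d["wrist"]
hsv=cv2.cvtColor(w["frame"],cv2.COLOR_BGR2HSV)
m=np.zeros(hsv.shape[:2],np.uint8);m[205:250,300:345]=((hsv[205:250,300:345,2]>180)&(hsv[205:250,300:345,1]<60))
k,_,st,c=cv2.connectedComponentsWithStats(m);print(st,c)
i=1+st[1:,4].argmax();u=c[i]
cs=cv2.findContours((_==i).astype(np.uint8),0,1)[0][0];r=cv2.minAreaRect(cs);print(r)
T=np.eye(4);T[:3,:3]=R.from_euler("xyz",s["tool_rot"]).as_matrix();T[:3,3]=s["position"]
def tool(p):return (np.linalg.inv(T)@np.r_[p,1])[:3]
p=plane(w,u,.12,s);print("top",p,"tool",tool(p))
B=[plane(w,q,.12,s) for q in cv2.boxPoints(r)]
for b in B:print(tool(b).round(4))
for q in [(267,191),(337,151),(374,219),(306,257)]:print("stand",plane(w,q,.05,s).round(4))
print("stand c",np.mean([plane(w,q,.05,s) for q in [(267,191),(337,151),(374,219),(306,257)]],0))
for z in(.05,.1):print("tray",z,tool(plane(w,(249,275),z,s)))
print("jar",tool(plane(w,(381,325),.09,s)))
cv2.imwrite("pics/g1.png",cv2.resize(w["frame"][180:270,270:380],None,fx=6,fy=6,interpolation=cv2.INTER_CUBIC))
```

```text
[[     0      0    640    480 306275]
 [   300    205     31     45    282]
 [   309    215     24     24    538]
 [   339    219      6     21    105]] [[319.50071015 239.52877643]
 [308.4822695  236.87234043]
 [320.53159851 226.57620818]
 [341.73333333 228.83809524]]
((320.5, 226.5), (23.0, 23.0), 90.0)
top [ 0.44317531 -0.30209202  0.12      ] tool [ 0.0002418  -0.00018493  0.11964837]
[ 0.0102 -0.0097  0.1196]
[0.0102 0.0093 0.1197]
[-0.0098  0.0095  0.1196]
[-0.0098 -0.0099  0.1196]
stand [ 0.3934 -0.3284  0.05  ]
stand [ 0.4151 -0.2514  0.05  ]
stand [ 0.4909 -0.2719  0.05  ]
stand [ 0.4707 -0.3516  0.05  ]
stand c [ 0.44251807 -0.30082127  0.05      ]
tray 0.05 [-0.07526068 -0.07812325  0.18958705]
tray 0.1 [-0.0527995  -0.06709154  0.13959976]
jar [-0.11281298  0.06130553  0.14963759]
```

View pics/g1.png

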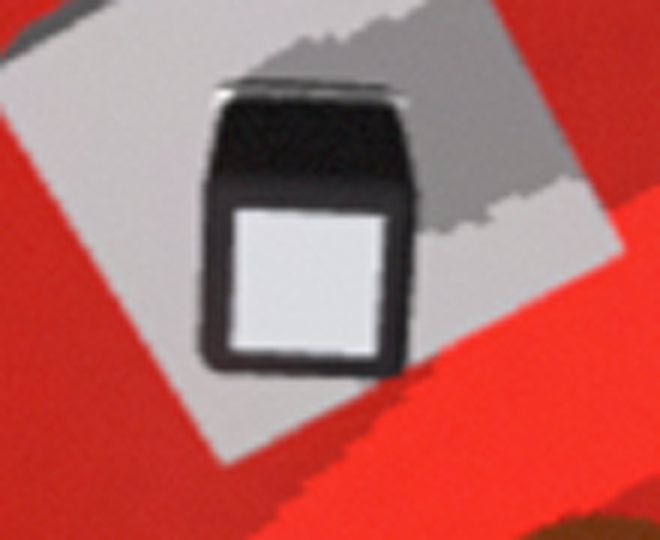

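View pics/scene1.png

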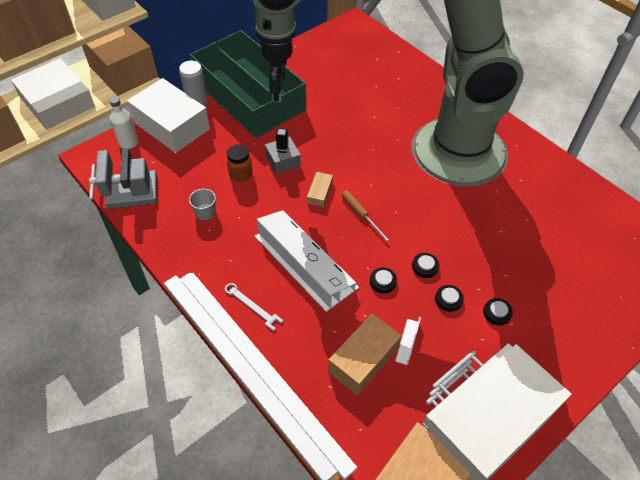

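The white top square measures 20 mm, is centred within 0.3 mm of the tool axis, and is turned about 2°. I'll descend and then grip.

Emit:
{"name": "apply_moves", "arguments": {
  "commands": [
    {"travel": [0,0,0.04],"twist": [0,0,2],"claw": 0.085},
    {"travel": [0,0,0.08],"twist": [0,0,2],"claw": 0.085},
    {"travel": [0,0,0.12],"twist": [0,0,2],"claw": 0.085},
    {"travel": [0,0,0.15],"twist": [0,0,2],"claw": 0.085},
    {"travel": [0,0,0.165],"twist": [0,0,2],"claw": 0.085},
    {"travel": [0,0,0.165],"twist": [0,0,2],"claw": 0.085}
  ]
}}

```text
clock: 1.85
position: [0.4427, -0.3011, 0.0728]
tool_rot: [-3.141, -0.004, 2.323]
force: [0.2, 0.2, 0.0]
grip_width: 0.085
```

Emit:
{"name": "apply_moves", "arguments": {
  "commands": [
    {"travel": [0,0,0],"twist": [0,0,0],"claw": 0.02},
    {"travel": [0,0,0],"twist": [0,0,0],"claw": 0.02},
    {"travel": [0,0,0],"twist": [0,0,0],"claw": 0.02},
    {"travel": [0,0,0],"twist": [0,0,0],"claw": 0.02},
    {"travel": [0,0,0],"twist": [0,0,0],"claw": 0.02},
    {"travel": [0,0,0],"twist": [0,0,0],"claw": 0.02},
    {"travel": [0,0,0],"twist": [0,0,0],"claw": 0.02},
    {"travel": [0,0,0],"twist": [0,0,0],"claw": 0.02}
  ],
  "force": 60
}}

```text
clock: 2.65
position: [0.4435, -0.3032, 0.0757]
tool_rot: [3.141, 0.001, 2.321]
force: [-0.7, 2.0, 9.4]
grip_width: 0.029
```

Run:
```python
from h import *
from workcell import bot
s=bot.observe();print(s["clock"],s["position"],s["tool_rot"],s["force"],s["grip_width"])
w=bot.grab_frame("wrist");si=bot.grab_frame("side")
cv2.imwrite("pics/wrist2.png",w["frame"]);cv2.imwrite("pics/side2.png",cv2.resize(si["frame"][280:440,270:430],(640,640))[:600])
```

```text
2.65 [ 0.44352175 -0.3031912   0.07570365] [3.14107350e+00 1.34072861e-03 2.32125368e+00] [-0.73368229  1.98376867  9.44115509] 0.028998435708315094
```

View pics/side2.png

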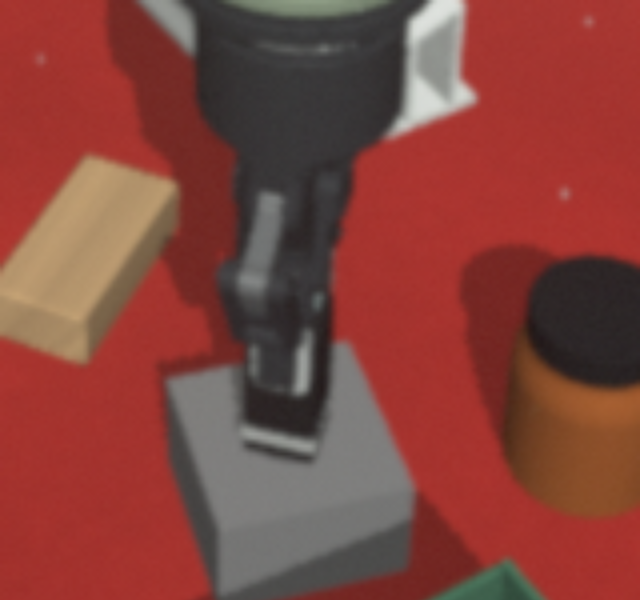

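View pics/wrist2.png

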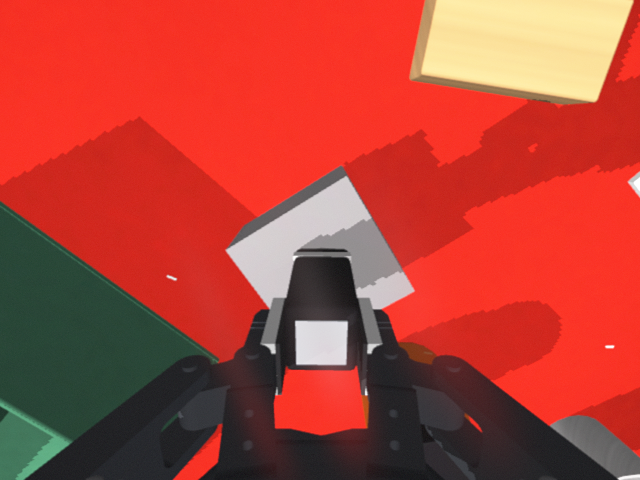

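Both views show the gauge between the pads with 29 mm opening. TCP is at 0.0757 while gauge_mid is at 0.085, so the tip end lies about 62 mm beyond the TCP. I'll lift it straight up.

Emit:
{"name": "apply_moves", "arguments": {
  "commands": [
    {"travel": [0,0,-0.02],"twist": [0,0,0],"claw": 0.02},
    {"travel": [0,0,-0.05],"twist": [0,0,0],"claw": 0.02},
    {"travel": [0,0,-0.08],"twist": [0,0,0],"claw": 0.02},
    {"travel": [0,0,-0.11],"twist": [0,0,0],"claw": 0.02},
    {"travel": [0,0,-0.13],"twist": [0,0,0],"claw": 0.02},
    {"travel": [0,0,-0.13],"twist": [0,0,0],"claw": 0.02},
    {"travel": [0,0,-0.13],"twist": [0,0,0],"claw": 0.02}
  ]
}}

```text
clock: 3.45
position: [0.4428, -0.303, 0.2047]
tool_rot: [3.142, 0.0, 2.321]
force: [-0.6, -0.1, -2.7]
grip_width: 0.0287
```

Run:
```python
from h import *
from workcell import bot
s=bot.observe();print(s["clock"],s["position"],s["tool_rot"],s["force"],s["grip_width"],s["qpos"])
w=bot.grab_frame("wrist");si=bot.grab_frame("side");sc=bot.grab_frame("scene");pickle.dump((s,{"wrist":w,"side":si,"scene":sc}),open("f3.pkl","wb"))
cv2.imwrite("pics/wrist3.png",w["frame"]);cv2.imwrite("pics/side3.png",cv2.resize(si["frame"][260:420,270:430],(600,600)))
cv2.imwrite("pics/sc3.png",cv2.resize(sc["frame"][60:200,210:350],(600,600)))
```

```text
3.45 [ 0.44279175 -0.30297601  0.20466917] [3.14158707e+00 2.68653857e-04 2.32116958e+00] [-0.61310372 -0.05532575 -2.70089454] 0.0286916926495528 [ 0.58974289  0.38928494 -0.13163024  1.83513579  0.06271829  0.92090726
  1.18026368]
```

View pics/side3.png

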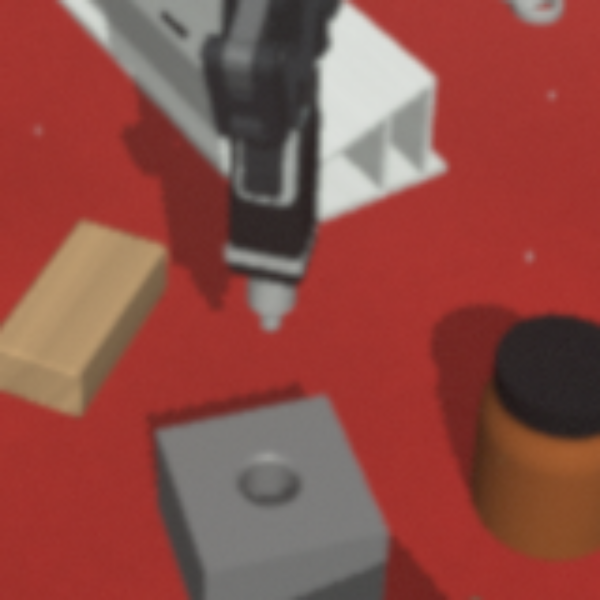

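View pics/wrist3.png

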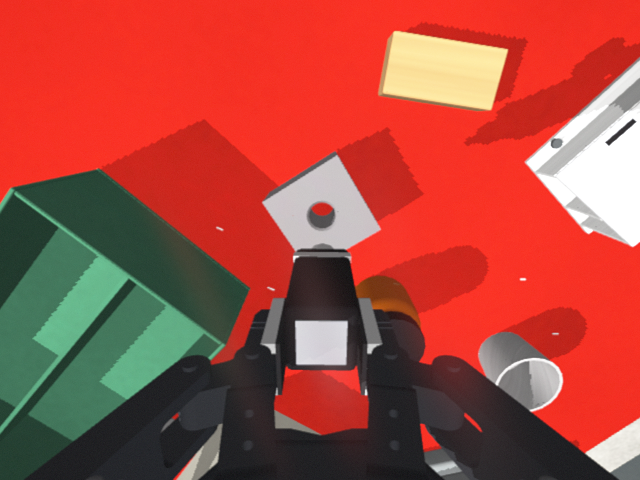

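View pics/sc3.png

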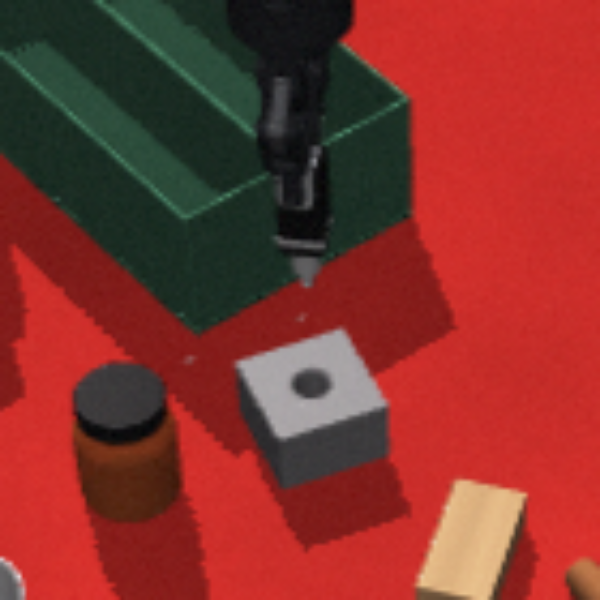

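The gauge is out of the stand. The tip end is at side pixel about (342,347) and scene pixel about (281.6,127).

Run:
```python
from h import *
s,d=pickle.load(open("f3.pkl","rb"));w,si,sc=d["wrist"],d["side"],d["scene"]
p,e=tri(ray(si,(341.6,347)),ray(sc,(281.3,126.6)));print(p,e)
T=np.eye(4);T[:3,:3]=R.from_euler("xyz",s["tool_rot"]).as_matrix();T[:3,3]=s["position"]
print("tip tool",(np.linalg.inv(T)@np.r_[p,1])[:3])
print("expected px side",proj(si,(T@[0,0,.062,1])[:3]),"scene",proj(sc,(T@[0,0,.062,1])[:3]))
# top square
hsv=cv2.cvtColor(w["frame"],cv2.COLOR_BGR2HSV)[310:375,285:358];m=((hsv[...,2]>170)&(hsv[...,1]<60)).astype(np.uint8)
k,l,st,c=cv2.connectedComponentsWithStats(m);i=1+st[1:,4].argmax();u=c[i]+[285,310];print(u,st[i])
o,dd=ray(w,u,s);Ti=np.linalg.inv(T);o=(Ti@np.r_[o,1])[:3];dd=Ti[:3,:3]@dd
print("top in tool at z=-0.0443",o+dd*(-.0443-o[2])/dd[2], "side size",24)
x0=st[i,0]+285;
for q in((x0,u[1]),(x0+st[i,2],u[1])):
    o2,d2=ray(w,q,s);d2=Ti[:3,:3]@d2;print((o+d2*(-.0443-o[2])/d2[2]))
# zero disc & others from fresh scene
```

```text
[ 0.44201316 -0.30182093  0.14015939] [np.float64(0.0003844975763182919), np.float64(0.0003844975763182728)]
tip tool [0.00139312 0.00021782 0.06450941]
expected px side (np.float64(342.23109768163), np.float64(346.06917171441887)) scene (np.float64(280.6489220211347), np.float64(125.84805096477935))
[320.88526077 342.08571429] [  10   11   52   44 2205]
top in tool at z=-0.0443 [ 8.30929522e-04  6.26684868e-05 -4.43000000e-02] side size 24
[ 0.00083039 -0.01018946 -0.0443    ]
[ 0.00083148  0.0104066  -0.0443    ]
```

The gauge sits straight in the tool, with the tip at about (0.001,0,0.063) in tool axes. I'll carry it high to above the nearest disc.

Emit:
{"name": "apply_moves", "arguments": {
  "commands": [
    {"travel": [0.02,0.023,0],"twist": [0,0,0],"claw": 0.02},
    {"travel": [0.045,0.055,0],"twist": [0,0,0],"claw": 0.02},
    {"travel": [0.075,0.088,0],"twist": [0,0,0],"claw": 0.02},
    {"travel": [0.105,0.122,0],"twist": [0,0,0],"claw": 0.02},
    {"travel": [0.135,0.156,0],"twist": [0,0,0],"claw": 0.02},
    {"travel": [0.168,0.19,0],"twist": [0,0,0],"claw": 0.02},
    {"travel": [0.2,0.22,0],"twist": [0,0,0],"claw": 0.02},
    {"travel": [0.235,0.24,0],"twist": [0,0,0],"claw": 0.02},
    {"travel": [0.27,0.255,0],"twist": [0,0,0],"claw": 0.02},
    {"travel": [0.305,0.27,0],"twist": [0,0,0],"claw": 0.02}
  ]
}}

```text
clock: 4.6
position: [0.4314, 0.1056, 0.2041]
tool_rot: [-3.141, -0.001, 2.321]
force: [0.9, 0.1, -3.3]
grip_width: 0.0286
```

Emit:
{"name": "apply_moves", "arguments": {
  "commands": [
    {"travel": [0.04,0.016,0],"twist": [0,0,0],"claw": 0.02},
    {"travel": [0.08,0.032,0],"twist": [0,0,0],"claw": 0.02},
    {"travel": [0.11,0.046,0],"twist": [0,0,0],"claw": 0.02},
    {"travel": [0.125,0.053,0],"twist": [0,0,0],"claw": 0.02},
    {"travel": [0.125,0.053,0],"twist": [0,0,0],"claw": 0.02},
    {"travel": [0.125,0.053,0],"twist": [0,0,0],"claw": 0.02},
    {"travel": [0.125,0.053,0],"twist": [0,0,0],"claw": 0.02}
  ]
}}

```text
clock: 5.3
position: [0.3861, 0.2308, 0.2044]
tool_rot: [-3.141, 0.0, 2.32]
force: [0.0, 0.2, -2.4]
grip_width: 0.0289
```

Run:
```python
from h import *
from workcell import bot
s=bot.observe();print(s["clock"],s["position"],s["tool_rot"],s["force"],s["grip_width"],s["qpos"])
w=bot.grab_frame("wrist");si=bot.grab_frame("side");sc=bot.grab_frame("scene");pickle.dump((s,{"wrist":w,"side":si,"scene":sc}),open("f4.pkl","wb"))
cv2.imwrite("pics/wrist4.png",w["frame"]);cv2.imwrite("pics/side4.png",si["frame"]);cv2.imwrite("pics/sc4.png",sc["frame"])
```

```text
5.3 [0.38613155 0.23080452 0.20442064] [-3.14069776e+00  8.42604789e-05  2.32018139e+00] [ 0.04262516  0.16521579 -2.35683374] 0.028862856856409734 [-0.33781941  0.27147763 -0.39791249  2.03021933  0.13700907  0.8657377
 -0.06240138]
```

View pics/wrist4.png

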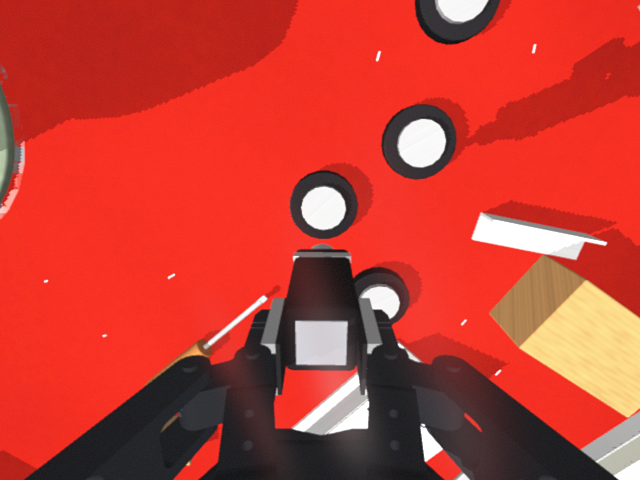

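View pics/sc4.png

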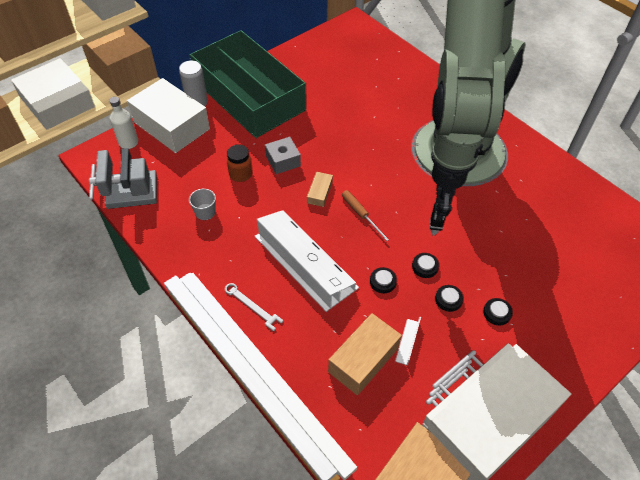

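The target disc is at wrist pixel (323,207), just ahead of the gauge, with the other discs at (421,143), (380,302) and (462,5). I'll measure it, and also the sill's edges from the new scene view and the first wrist view.

Run:
```python
from h import *
s,d=pickle.load(open("f4.pkl","rb"));w,si,sc=d["wrist"],d["side"],d["scene"]
g=w["frame"][165:245,285:362];hsv=cv2.cvtColor(g,cv2.COLOR_BGR2HSV);m=((hsv[...,2]>180)&(hsv[...,1]<60)).astype(np.uint8)
k,l,st,c=cv2.connectedComponentsWithStats(m);i=1+st[1:,4].argmax()
cs=cv2.findContours((l==i).astype(np.uint8),0,1)[0][0];e=cv2.fitEllipse(cs);u=np.array(e[0])+[285,165]
p=plane(w,u,.025,s);print(e,u,p)
T=np.eye(4);T[:3,:3]=R.from_euler("xyz",s["tool_rot"]).as_matrix();T[:3,3]=s["position"]
print("tool",(np.linalg.inv(T)@np.r_[p,1])[:3])
a=plane(w,u-[e[1][0]/2,0],.025,s);b=plane(w,u+[e[1][0]/2,0],.025,s);print("dia",np.linalg.norm(a-b))
s0,d0=pickle.load(open("f0.pkl","rb"))
cv2.imwrite("pics/sillw.png",d0["wrist"]["frame"][0:360,230:400])
cv2.imwrite("pics/sills.png",cv2.resize(d0["scene"]["frame"][200:315,245:365],None,fx=5,fy=5,interpolation=cv2.INTER_CUBIC))
```

```text
((38.06435775756836, 42.70103073120117), (41.86437225341797, 43.21541976928711), 90.961669921875) [323.06435776 207.70103073] [0.38624261 0.23381602 0.025     ]
tool [0.00214422 0.00229327 0.17941848]
dia 0.04148773752337072
```

View pics/sills.png

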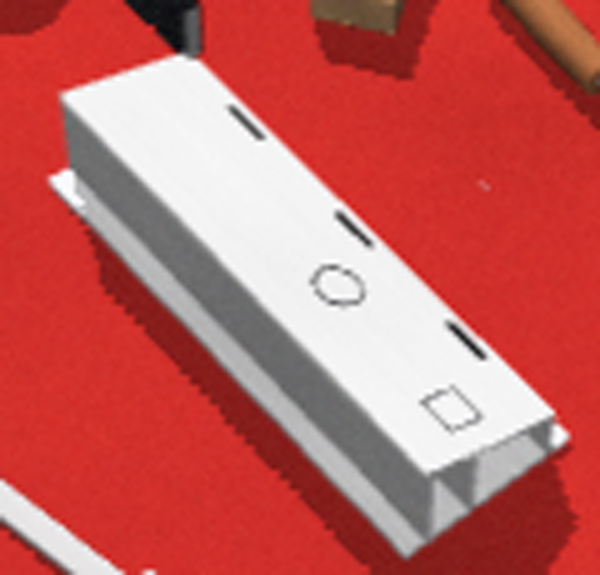

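The disc centre is (0.386,0.234,0.025), measured as 41.5 mm across, and the earlier scene ray gave the same point. I'll correct sideways by (1.5, 2.3) mm and come down to just above it.

Emit:
{"name": "apply_moves", "arguments": {
  "commands": [
    {"travel": [0.0015,0.0023,0.03],"twist": [0,0,0],"claw": 0.02},
    {"travel": [0.0015,0.0023,0.06],"twist": [0,0,0],"claw": 0.02},
    {"travel": [0.0015,0.0023,0.09],"twist": [0,0,0],"claw": 0.02},
    {"travel": [0.0015,0.0023,0.105],"twist": [0,0,0],"claw": 0.02},
    {"travel": [0.0015,0.0023,0.111],"twist": [0,0,0],"claw": 0.02},
    {"travel": [0.0015,0.0023,0.111],"twist": [0,0,0],"claw": 0.02},
    {"travel": [0.0015,0.0023,0.111],"twist": [0,0,0],"claw": 0.02}
  ]
}}

```text
clock: 6.15
position: [0.3871, 0.2346, 0.0945]
tool_rot: [3.141, 0.0, 2.321]
force: [-0.0, -0.1, -2.4]
grip_width: 0.0288
```

Emit:
{"name": "apply_moves", "arguments": {
  "commands": [
    {"travel": [0,0,0.003],"twist": [0,0,0],"claw": 0.02},
    {"travel": [0,0,0.006],"twist": [0,0,0],"claw": 0.02},
    {"travel": [0,0,0.009],"twist": [0,0,0],"claw": 0.02},
    {"travel": [0,0,0.009],"twist": [0,0,0],"claw": 0.02},
    {"travel": [0,0,0.009],"twist": [0,0,0],"claw": 0.02}
  ]
}}

```text
clock: 6.65
position: [0.3868, 0.2346, 0.0849]
tool_rot: [3.141, 0.0, 2.321]
force: [0.1, -0.1, -0.1]
grip_width: 0.0289
```

A change of +2.4 N at 0.0849 m matches about 2 mm of spring travel. I'll go 4 mm more.

Emit:
{"name": "apply_moves", "arguments": {
  "commands": [
    {"travel": [0,0,0.002],"twist": [0,0,0],"claw": 0.02},
    {"travel": [0,0,0.004],"twist": [0,0,0],"claw": 0.02},
    {"travel": [0,0,0.004],"twist": [0,0,0],"claw": 0.02},
    {"travel": [0,0,0.004],"twist": [0,0,0],"claw": 0.02},
    {"travel": [0,0,0.004],"twist": [0,0,0],"claw": 0.02}
  ]
}}

```text
clock: 7.15
position: [0.3868, 0.2345, 0.0809]
tool_rot: [3.141, 0.0, 2.321]
force: [2.0, -0.1, 1.8]
grip_width: 0.0291
```

Emit:
{"name": "apply_moves", "arguments": {
  "commands": [
    {"travel": [0,0,0],"twist": [0,0,0],"claw": 0.02},
    {"travel": [0,0,0],"twist": [0,0,0],"claw": 0.02},
    {"travel": [0,0,0],"twist": [0,0,0],"claw": 0.02},
    {"travel": [0,0,0],"twist": [0,0,0],"claw": 0.02},
    {"travel": [0,0,0],"twist": [0,0,0],"claw": 0.02},
    {"travel": [0,0,0],"twist": [0,0,0],"claw": 0.02},
    {"travel": [0,0,0],"twist": [0,0,0],"claw": 0.02},
    {"travel": [0,0,0],"twist": [0,0,0],"claw": 0.02},
    {"travel": [0,0,0],"twist": [0,0,0],"claw": 0.02}
  ]
}}

```text
clock: 8.05
position: [0.3866, 0.2344, 0.0808]
tool_rot: [-3.142, -0.0, 2.321]
force: [1.9, 1.6, 1.8]
grip_width: 0.0289
```

Run:
```python
from h import *
from workcell import bot
s=bot.observe();print(s["clock"],s["position"],s["tool_rot"],s["force"])
w=bot.grab_frame("wrist");si=bot.grab_frame("side");sc=bot.grab_frame("scene")
a=cv2.resize(si["frame"][180:290,145:255],(400,400));b=cv2.resize(sc["frame"][200:300,375:475],(400,400))
cv2.imwrite("pics/z5.png",np.hstack([a,b]))
```

```text
8.05 [0.38663868 0.2344125  0.08079664] [-3.14158401e+00 -2.73528238e-05  2.32116905e+00] [1.92378963 1.57325075 1.8468262 ]
```

View pics/z5.png

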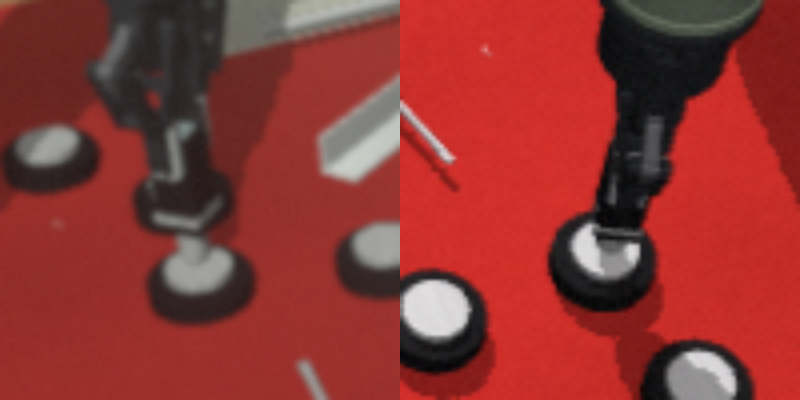

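The gauge stands upright on the right disc with about 4.3 N net on the spring, and it has been held for over 0.9 s. Next I'll work out the sill's direction from its edges.

Run:
```python
from h import *
s,d=pickle.load(open("f0.pkl","rb"));sc,w=d["scene"],d["wrist"]
c=lambda x,y:(245+x/5-.4,200+y/5-.4)
H=[plane(sc,c(62,95),.0704),plane(sc,c(430,473),.0704)];L=[plane(sc,c(195,55),.0396),plane(sc,c(553,415),.0396)]
for p in H+L:print(p.round(4))
y=lambda a,b:np.degrees(np.arctan2((b-a)[0],(b-a)[1]))
print("scene: dir (deg from +y toward +x)",y(*H),y(*L),np.linalg.norm(H[1]-H[0]),np.linalg.norm(L[1]-L[0]),"width",np.linalg.norm(np.mean(H,0)-np.mean(L,0)),"centre",np.mean(H+L,0))
# wrist: edges by fit; white mask column extents per row
f=w["frame"];hsv=cv2.cvtColor(f,cv2.COLOR_BGR2HSV)
cv2.imwrite("pics/sillw.png",cv2.resize(f[0:360,230:400],None,fx=1.65,fy=1.65))
```

```text
[ 0.6598 -0.1288  0.0704]
[0.6597 0.1704 0.0704]
[ 0.5748 -0.1257  0.0396]
[0.5775 0.1705 0.0396]
scene: dir (deg from +y toward +x) -0.019128317607627912 0.5155240349357028 0.2991841008938402 0.2962138535344254 width 0.08908355830957368 centre [0.61795589 0.0215894  0.055     ]
```

View pics/sillw.png

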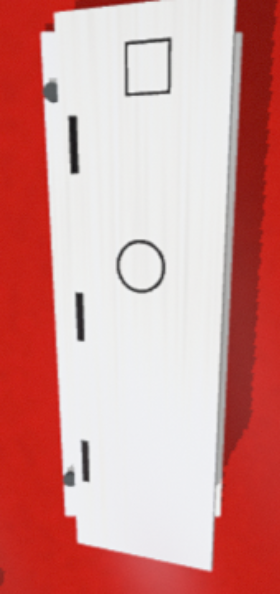

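The sill lies along y within about 0.3°, and its face measures 299 x 89 mm against the given 300 x 90. The mark is at (0.6187,0.0495,0.055). I'll lift off the disc.

Emit:
{"name": "apply_moves", "arguments": {
  "commands": [
    {"travel": [0,0,-0.01],"twist": [0,0,0],"claw": 0.02},
    {"travel": [0,0,-0.03],"twist": [0,0,0],"claw": 0.02},
    {"travel": [0,0,-0.06],"twist": [0,0,0],"claw": 0.02},
    {"travel": [0,0,-0.09],"twist": [0,0,0],"claw": 0.02},
    {"travel": [0,0,-0.11],"twist": [0,0,0],"claw": 0.02},
    {"travel": [0,0,-0.11],"twist": [0,0,0],"claw": 0.02},
    {"travel": [0,0,-0.11],"twist": [0,0,0],"claw": 0.02}
  ]
}}

```text
clock: 8.9
position: [0.3862, 0.2339, 0.1906]
tool_rot: [-3.141, 0.0, 2.321]
force: [-0.4, 0.5, -4.5]
grip_width: 0.0291
```

Run:
```python
from h import *
from workcell import bot
s=bot.observe();Rm=R.from_euler("xyz",s["tool_rot"]).as_matrix();print(s["position"],s["tool_rot"],s["force"])
n=np.array([-np.sin(.35),0,np.cos(.35)]);mk=np.array([.6187,.0495,.055])
tgt=mk+n*.10;print(tgt,"travel",Rm.T@(tgt-s["position"]),"twist",Rm.T@[0,np.degrees(-.35),0])
```

```text
[0.38619684 0.23391673 0.19059746] [-3.14092797e+00  1.42222259e-04  2.32105445e+00] [-0.41315733  0.53693719 -4.47790938]
[0.58441022 0.0495     0.14893727] travel [-0.27004464  0.01928294  0.04168579] twist [-1.46694104e+01 -1.36730410e+01  1.11745819e-02]
```

Emit:
{"name": "apply_moves", "arguments": {
  "commands": [
    {"travel": [-0.04,0.003,0],"twist": [-2.2,-2.0,0],"claw": 0.02},
    {"travel": [-0.08,0.006,0],"twist": [-5,-4.6,0],"claw": 0.02},
    {"travel": [-0.12,0.009,0],"twist": [-8,-7.4,0],"claw": 0.02},
    {"travel": [-0.16,0.012,0],"twist": [-11,-10.2,0],"claw": 0.02},
    {"travel": [-0.2,0.014,0.005],"twist": [-13,-12.1,0],"claw": 0.02},
    {"travel": [-0.24,0.017,0.015],"twist": [-14.2,-13.2,0],"claw": 0.02},
    {"travel": [-0.262,0.019,0.03],"twist": [-14.67,-13.67,0],"claw": 0.02},
    {"travel": [-0.27,0.0193,0.04],"twist": [-14.67,-13.67,0],"claw": 0.02},
    {"travel": [-0.27,0.0193,0.0417],"twist": [-14.67,-13.67,0],"claw": 0.02},
    {"travel": [-0.27,0.0193,0.0417],"twist": [-14.67,-13.67,0],"claw": 0.02}
  ]
}}

```text
clock: 9.9
position: [0.5838, 0.0511, 0.1483]
tool_rot: [2.882, 0.234, 2.292]
force: [0.4, 0.2, -2.4]
grip_width: 0.029
```

Emit:
{"name": "apply_moves", "arguments": {
  "commands": [
    {"travel": [0,0,0],"twist": [0,0,0],"claw": 0.02},
    {"travel": [0,0,0],"twist": [0,0,0],"claw": 0.02},
    {"travel": [0,0,0],"twist": [0,0,0],"claw": 0.02}
  ]
}}

```text
clock: 10.2
position: [0.5849, 0.0506, 0.1496]
tool_rot: [2.88, 0.236, 2.291]
force: [0.6, -0.3, -2.2]
grip_width: 0.0289
```

Run:
```python
from h import *
from workcell import bot
s=bot.observe();Rm=R.from_euler("xyz",s["tool_rot"]).as_matrix();print(s["clock"],s["position"],s["tool_rot"],s["force"],s["qpos"],"z",Rm[:,2])
n=np.array([-np.sin(.35),0,np.cos(.35)]);print("ang",np.degrees(np.arccos(-Rm[:,2]@n)))
w=bot.grab_frame("wrist");si=bot.grab_frame("side");sc=bot.grab_frame("scene");pickle.dump((s,{"wrist":w,"side":si,"scene":sc}),open("f6.pkl","wb"))
cv2.imwrite("pics/wrist6.png",w["frame"]);a=cv2.resize(si["frame"][150:310,250:410],(400,400));b=cv2.resize(sc["frame"][180:300,250:370],(400,400))
cv2.imwrite("pics/z6.png",np.hstack([a,b]))
```

```text
10.2 [0.58485599 0.05062733 0.14962101] [2.8800425  0.23622798 2.29069161] [ 0.62335363 -0.32545063 -2.15836477] [-0.08598098  0.40000564 -0.1877139   2.0738218   0.4510266   0.3649362
  0.10663707] z [ 3.43472740e-01  5.00233835e-04 -9.39162513e-01]
ang 0.045295032376427825
```

View pics/wrist6.png

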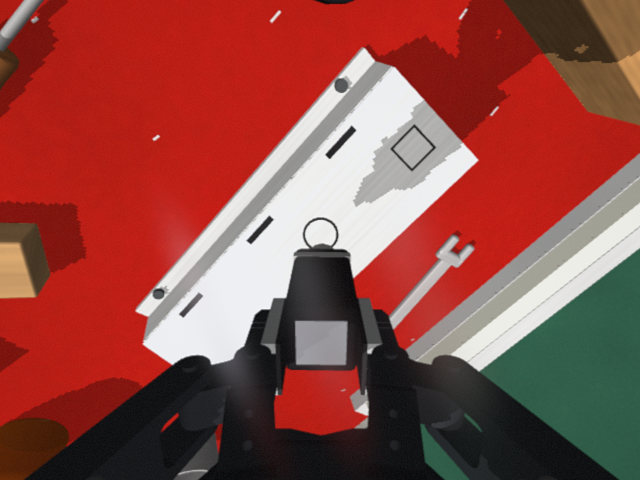

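View pics/z6.png

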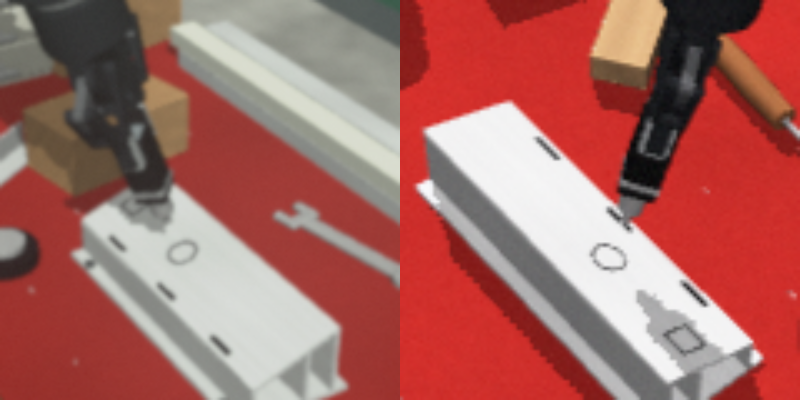

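The wrist view shows the ring at (320,234), mostly visible above the gauge nose, with the decoy square at (413,147). I'll fit the ring in all three views.

Run:
```python
from h import *
s,d=pickle.load(open("f6.pkl","rb"));w,si,sc=d["wrist"],d["side"],d["scene"]
g=cv2.cvtColor(w["frame"],cv2.COLOR_BGR2GRAY);m=(g<130);mm=np.zeros_like(m);mm[214:246,300:342]=m[214:246,300:342]
ys,xs=np.where(mm);print(len(xs),xs.min(),xs.max(),ys.min(),ys.max())
# keep rows above the nose (arc only)
k=ys<241;e=cv2.fitEllipse(np.c_[xs[k],ys[k]].astype(np.float32));print(e)
u=e[0]
n=np.array([-np.sin(.35),0,np.cos(.35)])
# sill plane: passes (0.618,*,0.055)
def pl(f,uv,st=None):
    o,dd=ray(f,uv,st);return o+dd*((np.array([.618,0,.055])-o)@n)/(dd@n)
T=np.eye(4);T[:3,:3]=R.from_euler("xyz",s["tool_rot"]).as_matrix();T[:3,3]=s["position"];Ti=np.linalg.inv(T)
tl=lambda p:(Ti@np.r_[p,1])[:3]
p=pl(w,u,s);print("wrist",p,tl(p))
for nm,f,(x0,y0,x1,y1) in(("side",si,(315,242,332,259)),("scene",sc,(302,246,324,269))):
    G=255-cv2.cvtColor(f["frame"],cv2.COLOR_BGR2GRAY)[y0:y1,x0:x1].astype(float);G=np.clip(G-np.median(G)-12,0,None)
    B=cv2.resize(f["frame"][y0:y1,x0:x1],None,fx=16,fy=16,interpolation=0);cv2.imwrite(f"pics/ring_{nm}.png",B)
    ys,xs=np.where(G>25);e=cv2.fitEllipseDirect(np.c_[xs,ys].astype(np.float32));u=np.array(e[0])+[x0,y0];p=pl(f,u);print(nm,len(xs),e,u,p,tl(p))
```

```text
164 303 337 218 245
((320.0804748535156, 234.01895141601562), (31.612815856933594, 33.38050079345703), 87.47950744628906)
wrist [0.61908774 0.05028663 0.05539706] [-0.00013955 -0.00042328  0.10024911]
side 36 ((6.5937910079956055, 7.608754634857178), (9.125530242919922, 12.27261734008789), 124.34029388427734) [321.59379101 249.60875463] [0.61939892 0.05295863 0.05551064] [0.00158762 0.0016422  0.10025065]
scene 72 ((13.264594078063965, 13.56494426727295), (15.744562149047852, 25.21778106689453), 32.2574462890625) [315.26459408 259.56494427] [0.61717747 0.06084244 0.05469975] [0.00896435 0.00529333 0.10025315]
```

View pics/ring_side.png

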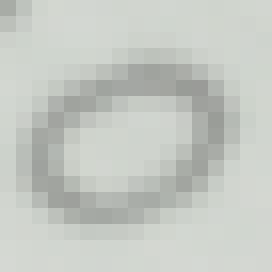

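View pics/ring_scene.png

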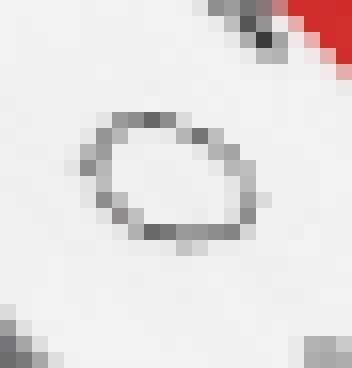

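Wrist, side and the clean scene fit agree: the ring is within about 1 to 2 mm of the tool axis, 100 mm away, and the gauge is 0.05° off square. The scene fit in this run picked up the slot corner, so I'm discarding it. I'll approach along the tool axis.

Emit:
{"name": "apply_moves", "arguments": {
  "commands": [
    {"travel": [0,0,0.012],"twist": [0,0,0],"claw": 0.02},
    {"travel": [0,0,0.024],"twist": [0,0,0],"claw": 0.02},
    {"travel": [0,0,0.031],"twist": [0,0,0],"claw": 0.02},
    {"travel": [0,0,0.034],"twist": [0,0,0],"claw": 0.02},
    {"travel": [0,0,0.034],"twist": [0,0,0],"claw": 0.02},
    {"travel": [0,0,0.034],"twist": [0,0,0],"claw": 0.02}
  ]
}}

```text
clock: 10.95
position: [0.5966, 0.0502, 0.1172]
tool_rot: [2.881, 0.236, 2.29]
force: [0.5, -0.4, -3.1]
grip_width: 0.0288
```

Emit:
{"name": "apply_moves", "arguments": {
  "commands": [
    {"travel": [0,0,0.003],"twist": [0,0,0],"claw": 0.02},
    {"travel": [0,0,0.006],"twist": [0,0,0],"claw": 0.02},
    {"travel": [0,0,0.007],"twist": [0,0,0],"claw": 0.02},
    {"travel": [0,0,0.007],"twist": [0,0,0],"claw": 0.02},
    {"travel": [0,0,0.007],"twist": [0,0,0],"claw": 0.02}
  ]
}}

```text
clock: 11.45
position: [0.5991, 0.0502, 0.1108]
tool_rot: [2.88, 0.236, 2.29]
force: [-0.3, 0.1, -0.1]
grip_width: 0.0288
```

```bash
cat > chk.py <<'E'
from h import *
from workcell import bot
s=bot.observe();Rm=R.from_euler("xyz",s["tool_rot"]).as_matrix();n=np.array([-np.sin(.35),0,np.cos(.35)])
print(s["clock"],s["position"],s["force"],"F.n (baseline -2.4*cos20)",s["force"]@n,"dist TCP-face",(s["position"]-[.618,0,.055])@n,"axis hits",s["position"]-(s["position"]-[.618,0,.055])@n/(Rm[:,2]@n)*Rm[:,2],"deg",np.degrees(np.arccos(-Rm[:,2]@n)))
E
python3 chk.py
```

```text
11.45 [0.59912157 0.0501639  0.11079624] [-0.32948432  0.06684067 -0.09487142] F.n (baseline -2.4*cos20) 0.023859828882332373 dist TCP-face 0.05888683630823893 axis hits [0.61933618 0.05017596 0.05548774] deg 0.02604471256181471
```

The spring is about 2 to 3 mm in, by both force and geometry. I'll go 3 mm more and settle.

Emit:
{"name": "apply_moves", "arguments": {
  "commands": [
    {"travel": [0,0,0.0015],"twist": [0,0,0],"claw": 0.02},
    {"travel": [0,0,0.003],"twist": [0,0,0],"claw": 0.02},
    {"travel": [0,0,0.003],"twist": [0,0,0],"claw": 0.02},
    {"travel": [0,0,0.003],"twist": [0,0,0],"claw": 0.02},
    {"travel": [0,0,0.003],"twist": [0,0,0],"claw": 0.02},
    {"travel": [0,0,0.003],"twist": [0,0,0],"claw": 0.02},
    {"travel": [0,0,0.003],"twist": [0,0,0],"claw": 0.02}
  ]
}}

```text
clock: 12.15
position: [0.6001, 0.0502, 0.1079]
tool_rot: [2.88, 0.236, 2.29]
force: [0.5, 1.6, 1.7]
grip_width: 0.0286
```

```bash
cat >> chk.py <<'E'
w=bot.grab_frame("wrist");si=bot.grab_frame("side");sc=bot.grab_frame("scene")
a=cv2.resize(si["frame"][200:280,280:360],(400,400));b=cv2.resize(sc["frame"][210:290,272:352],(400,400))
cv2.imwrite("pics/z7.png",np.hstack([a,b]));cv2.imwrite("pics/w7.png",cv2.resize(w["frame"][190:290,250:390],(700,500),interpolation=cv2.INTER_CUBIC))
E
python3 chk.py
```

```text
12.15 [0.60008056 0.05020505 0.10788804] [0.4814279  1.57453986 1.68079323] F.n (baseline -2.4*cos20) 1.413810726859409 dist TCP-face 0.05582611771728778 axis hits [0.61923721 0.05022058 0.05545162] deg 0.022085061928717384
```

View pics/z7.png

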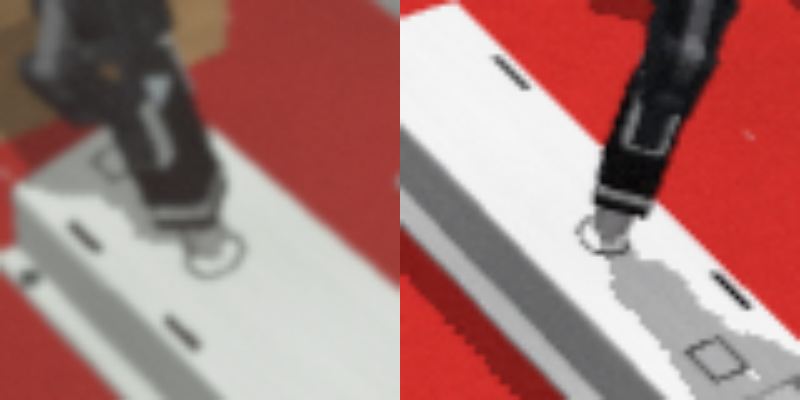

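View pics/w7.png

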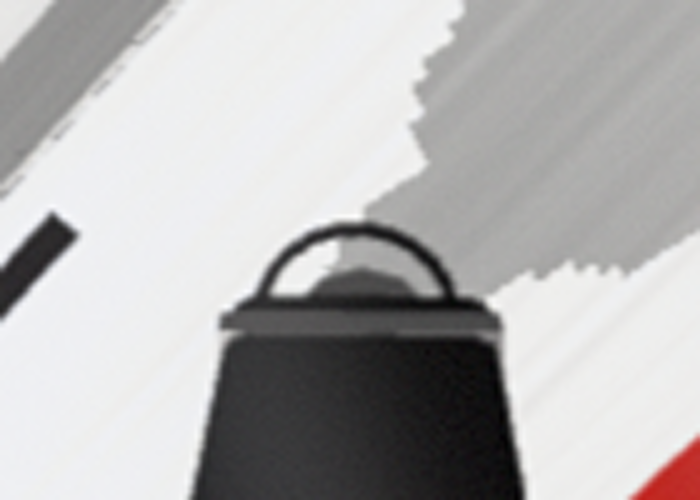

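The tip is inside the ring, but the off-centre amount is hard to judge, so I'll enlarge and predict where the ring centre and tip should appear.

Run:
```python
from h import *
from workcell import bot
s=bot.observe();T=np.eye(4);T[:3,:3]=R.from_euler("xyz",s["tool_rot"]).as_matrix();T[:3,3]=s["position"]
si=bot.grab_frame("side");sc=bot.grab_frame("scene");pickle.dump((s,{"side":si,"scene":sc}),open("f8.pkl","wb"))
for f,rc in((si,(321.6-.0,249.8)),(sc,(312,256.6))):print(proj(f,(T@[0,0,.0558,1])[:3]),"ring",rc,proj(f,(.619,.050,.0554)))
o=[]
for f,(x,y) in((si,(306,236)),(sc,(297,240))):o.append(cv2.resize(f["frame"][y:y+30,x:x+30],(400,400),interpolation=cv2.INTER_NEAREST))
cv2.imwrite("pics/z8.png",np.hstack(o))
```

```text
(np.float64(322.1437704337316), np.float64(250.23793772070422)) ring (321.6, 249.8) (np.float64(322.11157117600453), np.float64(250.3163053520899))
(np.float64(311.9966298221667), np.float64(257.1474683762094)) ring (312, 256.6) (np.float64(312.0093632987754), np.float64(257.0627916285467))
```

View pics/z8.png

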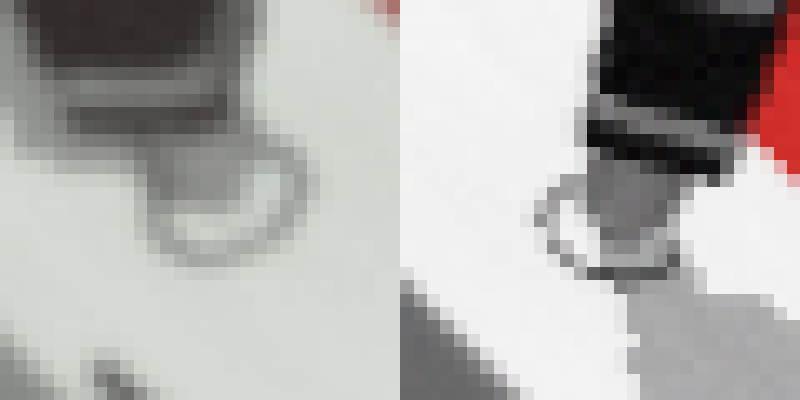

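Run:
```python
from h import *
s,d=pickle.load(open("f8.pkl","rb"));T=np.eye(4);T[:3,:3]=R.from_euler("xyz",s["tool_rot"]).as_matrix();T[:3,3]=s["position"]
o=[]
for f,(x,y) in((d["side"],(306,236)),(d["scene"],(297,240))):
    im=cv2.resize(f["frame"][y:y+30,x:x+30],(400,400),interpolation=cv2.INTER_CUBIC)
    def circ(r,z,col):
        q=[proj(f,(T@[r*np.cos(a),r*np.sin(a),z,1])[:3]) for a in np.linspace(0,6.283,40)]
        q=((np.array(q)+.5-[x,y])*400/30).astype(int);cv2.polylines(im,[q],True,col,1)
    circ(.010,.0262,(0,160,0));circ(.010,.0478,(255,0,0));circ(.004,.0558,(0,0,255));o.append(im)
cv2.imwrite("pics/z9.png",np.hstack(o))
```

```text
(no output)
```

View pics/z9.png

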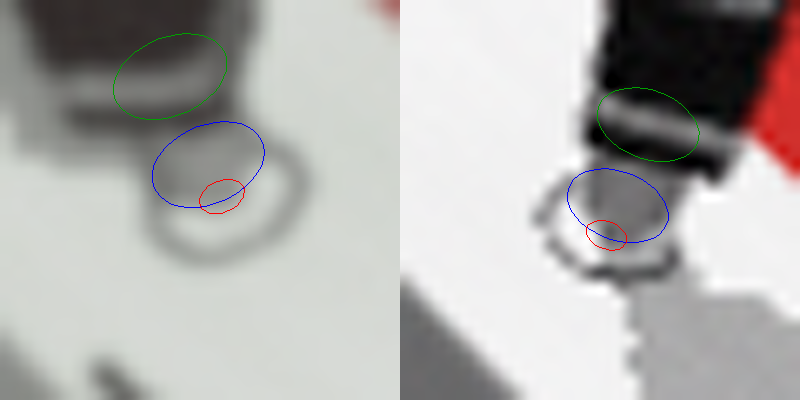

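Prediction and image agree to about 2 mm: the tip is at most about 3 mm from the ring's centre, against 8 mm allowed. The press is about 6 mm and 4 N, and the gauge is square within 0.1°. I'll hand in.

Run:
```python
from workcell import bot
import cv2
s=bot.observe();print(s["clock"],s["position"],s["force"],s["grip_width"],abs(s["qd"]).max())
cv2.imwrite("pics/final.png",bot.grab_frame("scene")["frame"])
print(bot.job_done())
```

```text
12.4 [0.60001447 0.05016757 0.10780265] [0.71680837 0.78290537 2.6498551 ] 0.028720291462778325 0.0011691595590954651
the job is handed in; nothing more can be done
None
```

View pics/final.png

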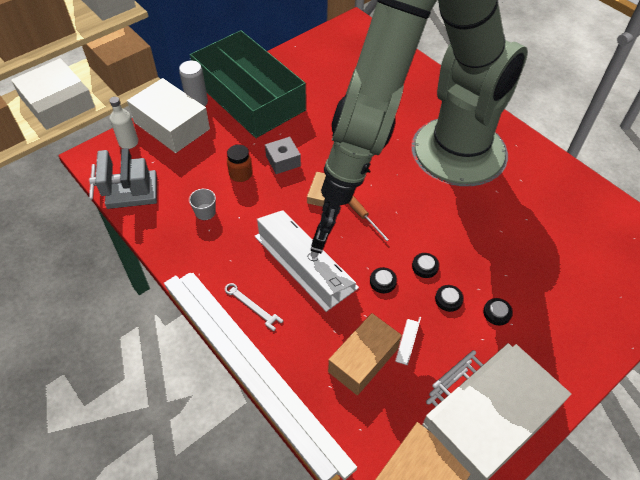

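I took the gauge out of its stand and checked it upright on the zero disc nearest the base. I held it there for over 0.9 s with about 4.3 N on the tip, roughly 5–6 mm in. I then set it square to the sill face inside the ring mark and handed in at 12.4 s on the clock with the gripper still holding it; the hand-in reports no verdict.

**Last checks:**
- **Squareness:** the tool axis was 0.02° off square to the 0.35 rad face slope.
- **Press:** the tip was about 6 mm in, with roughly 4–5 N on the sill, and the arm was at rest.
- **Position:** the tool axis met the face within about 1 mm of the ring's centre as measured.
- **Other things:** the final scene picture shows the visible bystanders where they started; the gripper partly hides the block and screwdriver.

**Disagreements:**
- The side and scene pictures put the gauge nose about 2 mm off where I predicted it, so the tip could be about 3 mm from the ring's centre (8 mm is allowed).
- One automatic fit of the ring in the scene picture was thrown off by a nearby slot, and I discarded it.

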